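Zero the desk coffee grinder and back it off four clicks

ROBOT

A 6-joint arm with a two-finger parallel gripper is mounted at the origin on a cart in front of the work surface, level with it; the furniture and walls round the work are solid. World frame = base frame: x ahead of the robot, y to its left, z up, the work surface at z = 0. Lengths are in m, angles in rad, forces in N, time in s.
With the tool pointing down it reaches from about 0.325 to 0.85 m from the base axis. Payload 15.5 kg.
Tool frame: the origin (TCP) lies between the finger pads; the fingertips stand ahead of it and the grasp point (between the pads) lies 3 mm ahead of it (manip.tips_ahead is the z of the fingertips in the tool frame, in m); z points along the fingers, y is the line along which they close (so a half turn about z gives the same grasp; the last joint's range is limited). The gripper opens to 91 mm and grips with 3 to 60 N. Pads are 32 mm wide; open, the fingers measure 118 mm over their backs; the gripper's body (76 mm by 178 mm) begins 60 mm behind the grasp point.
Start: joints at [-1.288, 0.494, 1.345, -0, 1.302, -0.096], TCP at [0.231, -0.581, 0.236] pointing down, gripper open.
Joint ranges: [-2.91, 2.91], [-0.82, 2.16], [0.22, 2.67], [-1.22, 4.37], [0.12, 2.79], [-3.08, 3.08]. Speed limits (rad/s): [1.89, 1.89, 2.57, 3.01, 3.01, 3.01].

INTERFACE

Orientations are given as a unit quaternion [x, y, z, w].
In Python, from bench import manip, vision gives the robot as it stands. The module is installed in compiled form; this text tells all that it offers.
- The arm moves only by the tool jog_arm, never from a script. Its argument "steps" is a list of rows, each a list of 5 numbers: the finger opening in m, from 0 to 0.0912, then the shift along the world's x, y, z in m, then the turn about the world's z in degrees. A call has 1 to 20 rows; each row is the pose to reach, as a shift and turn from the pose commanded when the call began; what a row does not reach only later rows make up. A row lasts 1/10 s, in which the tool goes at most 50 mm and 8.59 degrees, less where a joint would pass 70% of its speed; a pose out of reach is approached as far as the arm can. A call with a gripper value outside its range is refused whole. The fingers move at their own pace and stop on an object; "force" is the grip in N (left out, the last holds). Time passes only in rows, so rows that repeat a pose let the fingers close. It gives the time, the measured TCP pose, the force, the opening and the grip force at its end, in the units of the state.
- manip.get_state(): the state, without advancing time (a new reading comes with each control period).
- vision.snapshot(name): name is "scene" or "side" or "wrist"; returns the picture (480x640x3 uint8, blue, green, red); there is no depth.
- vision.get_calibration(name): a dict with "fx", "fy", "cx", "cy" (pixels), "k1" (the pictures are not rectified: a ray, as slopes to the right and down, at radius r is drawn at 1 + k1 r^2 times it, then the intrinsics apply), "R" (3x3) and "t" (3): a world point X has camera coordinates R X + t. Camera axes: x right, y down, z forward; pixel columns grow to the right and rows downward; lengths in m; the calibration is good to about 2 mm. A picture is of the moment at which its call begins: read the wrist's pose just before it. get_calibration takes no time and is no camera call; for the wrist camera it gives the pose at the moment of the call.
- manip.finish_job(): hands the job in; it is judged then, once.
The state is a dict: "clock": time; "joints": joint angles; "joint_velocities": joint speeds; "tau": joint torques, N m; "eef_pos": TCP position; "orientation": TCP orientation; "wrist_force": force on the tool from outside, world axes, zero at the start; "ft_torque": the same for the moment, N m; "grip_width": finger opening in m; "grip_force": force on a finger pad.
Only numpy, scipy, OpenCV 4.12 (cv2) and the standard library are available. Lean on these libraries where they do the work, as an engineer would, in place of code of your own. Each camera call takes 0.05 s, during which the arm holds its last target. There are 200 camera calls.

TASK

Take the small steel cup off the top of the coffee grinder and set it gently upright, fully on the round cork coaster. Then turn the grinder's adjustment collar clockwise (seen from above) until the burrs touch and it stops, and back it off anticlockwise by four clicks; one click is the step between two neighbouring tick marks, 15 degrees. Leave the other things on the desk where they stand.

Things in the scene. Friction and masses are not known exactly. Their poses are not given: they have to be found in the camera images.
- grinder: Compact coffee grinder fixed to the desk: black round housing 100 mm across at the foot, 86 mm at the top, 66 mm high; on its top face an aluminium scale ring of 24 equal ticks 15 degrees apart; a small grounds drawer sticks out to 58 mm from the axis on its -x side. Origin: centre of the underside, on the collar's upright axis.
- collar (a joint): Angle of the adjustment collar, rad. 0: burrs touch (hard stop); grows anticlockwise seen from above, to 3.2. One click is 0.262, four are 1.047. Friction of 0.12 N m holds it where it is left; clicks are not felt, only marked by the ticks. An orange stripe shows its angle; no tick tells where the burrs touch. Starts 1.3 to 2.7 from touching.
- collar_grip (a point): Point on the collar's axis, 94 mm above the desk, at the height to grip. The collar is a dark fluted steel cylinder 58 mm in diameter, from 68 to 108 mm above the desk; on it, turning with it, an amber hopper 45 mm across and a flat black lid 54 mm across, top 128 mm above the desk. The housing below (to 67 mm) is wider.
- cup: Steel dosing cup, round, open at the top, 52 mm outside diameter (48 mm at the foot), 55 mm high, wall 3 mm, 100 g. Origin: centre of its underside; z up its axis. It starts upright on the hopper lid.
- coaster: Round cork coaster 90 mm in diameter, 6 mm thick, fixed to the desk. Origin: centre of its underside.
- pen_cup: White cup with pens, bystander, 156 mm high with the pens, all within 60 mm of its origin, the centre of its underside.
- mug_black: Black mug, bystander, 92 mm high, all within 65 mm of its origin, the centre of its underside.
- speaker_l: Round white speaker, bystander, 80 mm high, 77 mm across. Origin: centre of its underside.
- tape_measure: Yellow tape measure, bystander, 34x79x60 mm. Origin: centre of its underside.
- glue_stick: Upright red and blue glue stick, bystander, 25 mm across, 96 mm high. Origin: centre of its underside.

How it is judged:
By the outcome, as a careful person would: the job done as asked, in the order asked, and still so for the second after the job is handed in, with the robot touching nothing.
It also fails if it takes over 69 s, if anything falls off the work surface, if the arm or the gripper's body presses on something with over 40 N, if the wrist force passes 120 N, or if a joint passes its speed limit or range.

## Working session

There is one attempt and no reset: what is moved stays moved. The work goes in short steps, Python scripts to look and compute and a tool call to move; the robot and the scene stay as the last step left them, time stands still between calls to the robot, and variables do not carry over. Pictures are saved under pics/ and viewed, at most 10 in all, crops included, and the job is handed in when it is done.

Besides the shell and the picture viewer there is one more tool, called by a JSON object that holds its "name" and its "arguments". jog_arm: Moves the arm, as the interface text tells. Its arguments: {"type":"object","properties":{"steps":{"type":"array","items":{"type":"array","items":{"type":"number"}}},"force":{"type":"number"}},"required":["steps"]}

```bash
mkdir -p pics
cat > h.py <<'E'
from bench import manip, vision
import numpy as np, cv2
def ray(c,u,v):
    K=np.array([[c["fx"],0,c["cx"]],[0,c["fy"],c["cy"]],[0,0,1.]]);k=c["k1"]
    p=cv2.undistortPoints(np.array([[[u,v]]],float),K,np.array([k,0,0,0.]))[0,0]
    R=np.array(c["R"]);t=np.array(c["t"])
    return -R.T@t, R.T@np.array([p[0],p[1],1])
def onz(c,u,v,z):
    o,d=ray(c,u,v); return o+d*(z-o[2])/d[2]
def proj(c,X):
    q=np.array(c["R"])@np.array(X,float)+np.array(c["t"]);x,y=q[:2]/q[2];s=1+c["k1"]*(x*x+y*y)
    return c["fx"]*x*s+c["cx"],c["fy"]*y*s+c["cy"]
E
python3 - <<'E'
from h import *
for n in("scene","side"):
    cv2.imwrite(f"pics/{n}0.png",vision.snapshot(n)); c=vision.get_calibration(n); print(n,ray(c,320,240))
s=manip.get_state();print(s["clock"],s["eef_pos"],s["orientation"],manip.tips_ahead)
E
```

```text
scene (array([-0.11166117,  0.26365056,  0.85966804]), array([ 0.59034497, -0.32070419, -0.74074956]))
side (array([ 0.40522148, -1.09976718,  0.59561527]), array([ 0.07187638,  0.90880014, -0.41122074]))
0.1 [ 0.23047844 -0.58061884  0.23540663] [ 9.82208410e-01  1.87793382e-01 -6.04281992e-05 -5.31015498e-04] 0.022
```

View pics/scene0.png

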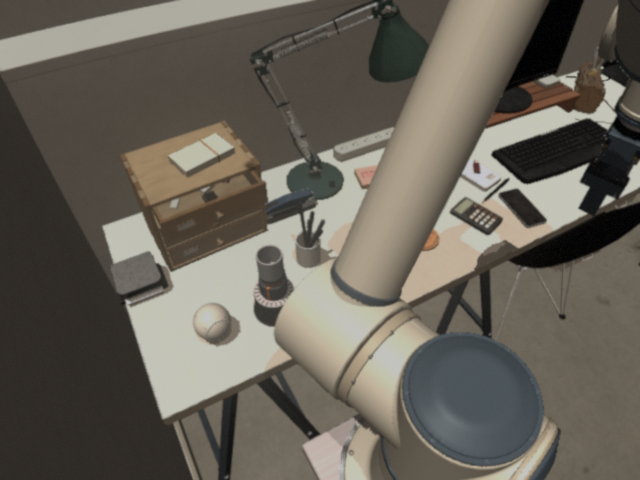

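View pics/side0.png

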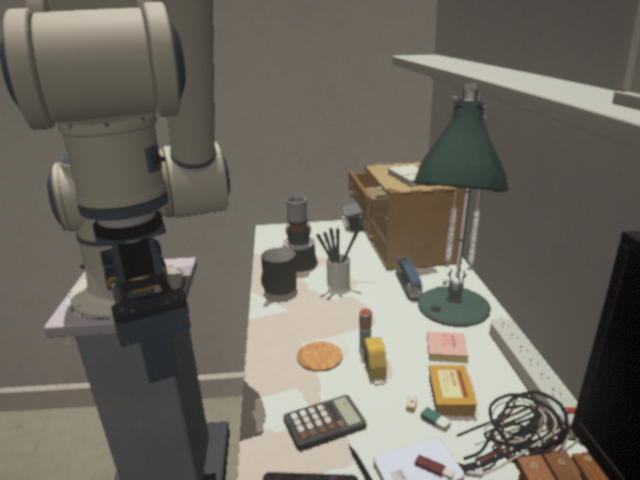

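The scene view shows the cup's rim at about (270,255), with the grinder under it, the pen cup at (308,250) and the speaker at (212,323). The side view shows the cup rim at (297,201), coaster (320,356), mug base (279,287), pen cup base (339,288), glue stick (365,345) and tape (376,375).

Run:
```python
from h import *
np.set_printoptions(precision=3,suppress=True)
c=vision.get_calibration("scene");d=vision.get_calibration("side")
print("cup scene",onz(c,270,255,.183),"side",onz(d,297,201,.183))
print("coaster",onz(d,320,355.5,.006),"mug top",onz(d,279,256,.092),"pen",onz(d,339,260,.09),"glue",onz(d,365.5,312,.096),"tape",onz(d,375,345,.06))
print("spk",onz(c,212,322,.04),"pen scene",onz(c,308,239,.09))
for n in("scene","side"):
    k=vision.get_calibration(n);print(n,[ (np.round(k[q],3)) for q in("fx","fy","cx","cy","k1")])
w=vision.get_calibration("wrist");s=manip.get_state()
from scipy.spatial.transform import Rotation as R
T=R.from_quat(s["orientation"]).as_matrix()
o,_=ray(w,320,240);print("wrist in tool",T.T@(o-s["eef_pos"]));print((np.array(w["R"])@T), w["fx"]);print(T)
```

```text
cup scene [0.439 0.074 0.183] side [0.442 0.06  0.183]
coaster [ 0.458 -0.34   0.006] mug top [ 0.389 -0.064  0.092] pen [ 0.527 -0.101  0.09 ] glue [ 0.547 -0.337  0.096] tape [ 0.555 -0.393  0.06 ]
spk [0.446 0.214 0.04 ] pen scene [ 0.517 -0.047  0.09 ]
scene [np.float64(462.975), np.float64(462.975), np.float64(322.794), np.float64(242.612), np.float64(-0.075)]
side [np.float64(484.683), np.float64(484.683), np.float64(324.421), np.float64(244.924), np.float64(-0.07)]
wrist in tool [ 0.07   0.001 -0.147]
[[-0.001  1.    -0.   ]
 [-0.969 -0.001 -0.249]
 [-0.249  0.     0.969]] 409.24574354834346
[[ 0.929  0.369 -0.   ]
 [ 0.369 -0.929  0.001]
 [ 0.    -0.001 -1.   ]]
```

{"name": "jog_arm", "arguments": {"steps": [[0.0912, 0, 0, 0.06, 0], [0.0912, 0.21, 0.645, 0.08, 0], [0.0912, 0.21, 0.645, 0.08, 0], [0.0912, 0.21, 0.645, 0.08, 0], [0.0912, 0.21, 0.645, 0.08, 0], [0.0912, 0.21, 0.645, 0.08, 0], [0.0912, 0.21, 0.645, 0.08, 0], [0.0912, 0.21, 0.645, 0.08, 0], [0.0912, 0.21, 0.645, 0.08, 0], [0.0912, 0.21, 0.645, 0.08, 0], [0.0912, 0.21, 0.645, 0.08, 0], [0.0912, 0.21, 0.645, 0.08, 0], [0.0912, 0.21, 0.645, 0.08, 0], [0.0912, 0.21, 0.645, 0.08, 0], [0.0912, 0.21, 0.645, 0.08, 0], [0.0912, 0.21, 0.645, 0.08, 0], [0.0912, 0.21, 0.645, 0.08, 0], [0.0912, 0.21, 0.645, 0.08, 0]]}}

```text
clock: 1.9
eef_pos: [0.4401, 0.0633, 0.3157]
orientation: [0.982, 0.187, -0.0, 0.0]
wrist_force: [0.2, 0.2, -0.0]
grip_width: 0.0914
grip_force: 0.0
```

```bash
cat > look.py <<'E'
import sys
from h import *
np.set_printoptions(precision=4,suppress=True)
s=manip.get_state();c=vision.get_calibration("wrist");im=vision.snapshot("wrist")
cv2.imwrite(f"pics/{sys.argv[1]}.png",im)
import pickle;pickle.dump(c,open(f"pics/{sys.argv[1]}.pkl","wb"))
print(s["clock"],s["eef_pos"],s["orientation"],s["grip_width"],"f",s["wrist_force"],"m",s["ft_torque"],"q",s["joints"])
E
python3 look.py w1
```

```text
1.9 [0.4401 0.0633 0.3157] [ 0.9823  0.1875 -0.0004  0.0001] 0.09138213492659586 f [ 0.232   0.192  -0.0283] m [ 0.037  -0.0024  0.0067] q [ 0.0086  0.1548  1.6387 -0.0003  1.3488  1.2023]
```

View pics/w1.png

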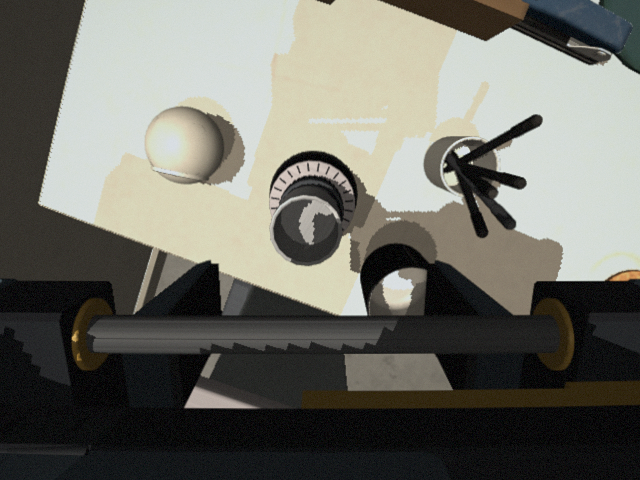

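The wrist view shows the cup's rim at about (307,230), with the scale ring centre near (314,197). The pen cup rim is at (461,167), the mug near (398,280) and the speaker at (185,145).

Run:
```python
from h import *
import pickle
np.set_printoptions(precision=4,suppress=True)
c=pickle.load(open("pics/w1.pkl","rb"))
print("rim",onz(c,307,230,.183),"ring",onz(c,314,197,.067),"pen",onz(c,460,167,.09),"mug",onz(c,398,280,.092))
```

```text
rim [0.4418 0.0744 0.183 ] ring [0.4486 0.0743 0.067 ] pen [ 0.5259 -0.0377  0.09  ] mug [ 0.4072 -0.029   0.092 ]
```

{"name": "jog_arm", "arguments": {"steps": [[0.0912, 0.002, 0.011, -0.05, 0], [0.0912, 0.002, 0.011, -0.1, 0], [0.0912, 0.002, 0.011, -0.13, 0], [0.0912, 0.002, 0.011, -0.153, 0], [0.0912, 0.002, 0.011, -0.153, 0], [0.0912, 0.002, 0.011, -0.153, 0], [0.045, 0.002, 0.011, -0.153, 0], [0.045, 0.002, 0.011, -0.153, 0], [0.045, 0.002, 0.011, -0.153, 0], [0.045, 0.002, 0.011, -0.153, 0], [0.045, 0.002, 0.011, -0.153, 0], [0.045, 0.002, 0.011, -0.153, 0], [0.045, 0.002, 0.011, -0.153, 0], [0.045, 0.002, 0.011, -0.153, 0]], "force": 15}}

```text
clock: 3.35
eef_pos: [0.4426, 0.0751, 0.1631]
orientation: [0.982, 0.188, 0.0, -0.0]
wrist_force: [-0.8, 0.6, 5.9]
grip_width: 0.0514
grip_force: 15.0
```

{"name": "jog_arm", "arguments": {"steps": [[0.045, 0, 0, 0.03, 0], [0.045, 0, 0, 0.08, 0], [0.045, 0, 0, 0.13, 0], [0.045, 0, 0, 0.13, 0], [0.045, -0.042, -0.395, 0.13, 0], [0.045, -0.042, -0.395, 0.13, 0], [0.045, -0.042, -0.395, 0.13, 0], [0.045, -0.042, -0.395, 0.13, 0], [0.045, -0.042, -0.395, 0.13, 0], [0.045, -0.042, -0.395, 0.13, 0], [0.045, -0.042, -0.395, 0.13, 0], [0.045, -0.042, -0.395, 0.13, 0], [0.045, -0.042, -0.395, 0.13, 0], [0.045, -0.042, -0.395, 0.13, 0], [0.045, -0.042, -0.395, 0.13, 0], [0.045, -0.042, -0.395, 0.13, 0], [0.045, -0.042, -0.395, 0.13, 0], [0.045, -0.042, -0.395, 0.13, 0]]}}

```text
clock: 5.15
eef_pos: [0.4008, -0.3193, 0.2931]
orientation: [0.982, 0.188, 0.0, 0.0]
wrist_force: [0.1, 0.2, -1.5]
grip_width: 0.0513
grip_force: 15.0
```

```bash
python3 look.py w2; python3 -c "
from h import *
cv2.imwrite('pics/side2.png',vision.snapshot('side'))"
```

```text
5.15 [ 0.4008 -0.3193  0.2931] [0.9821 0.1883 0.0001 0.0001] 0.051277999193095704 f [ 0.0576  0.1724 -1.534 ] m [0.0086 0.0035 0.0206] q [-0.7894  0.2784  1.5347  0.      1.3283  0.4026]
```

View pics/w2.png

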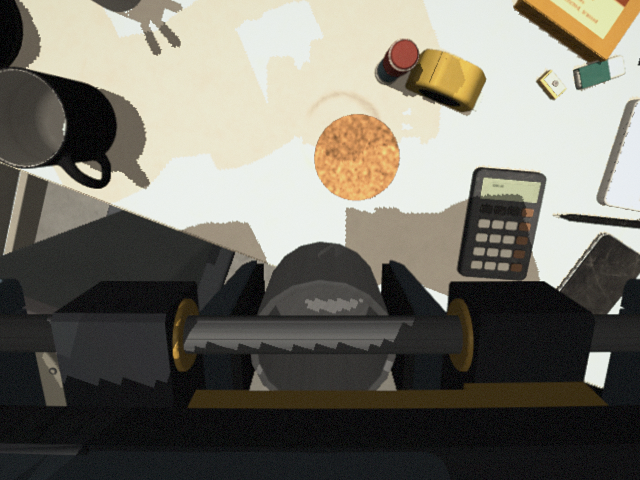

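The wrist view shows the coaster centred at (357,157), the cup held upright, the glue stick top at (403,54), and the mug rim near (28,118) with its handle at (90,172).

Run:
```python
from h import *
import pickle
np.set_printoptions(precision=4,suppress=True)
c=pickle.load(open("pics/w2.pkl","rb"))
print("coaster",onz(c,357,157,.006),"glue",onz(c,403,54,.096),"mug",onz(c,26,118,.092),"handle tip",onz(c,100,183,.05))
```

```text
coaster [ 0.4595 -0.336   0.006 ] glue [ 0.5476 -0.3302  0.096 ] mug [ 0.3901 -0.0592  0.092 ] handle tip [ 0.3474 -0.112   0.05  ]
```

{"name": "jog_arm", "arguments": {"steps": [[0.045, 0.059, -0.016, 0, 0], [0.045, 0.059, -0.016, -0.04, 0], [0.045, 0.059, -0.016, -0.09, 0], [0.045, 0.059, -0.016, -0.14, 0], [0.045, 0.059, -0.016, -0.19, 0], [0.045, 0.059, -0.016, -0.22, 0], [0.045, 0.059, -0.016, -0.235, 0], [0.045, 0.059, -0.016, -0.242, 0], [0.045, 0.059, -0.016, -0.246, 0], [0.045, 0.059, -0.016, -0.248, 0], [0.045, 0.059, -0.016, -0.249, 0], [0.045, 0.059, -0.016, -0.25, 0], [0.045, 0.059, -0.016, -0.25, 0], [0.045, 0.059, -0.016, -0.25, 0]]}}

```text
clock: 6.65
eef_pos: [0.4597, -0.336, 0.0433]
orientation: [0.982, 0.188, 0.0, 0.0]
wrist_force: [-0.1, 1.3, -1.7]
grip_width: 0.0513
grip_force: 15.0
```

{"name": "jog_arm", "arguments": {"steps": [[0.045, 0, 0, -0.0005, 0], [0.045, 0, 0, -0.001, 0], [0.045, 0, 0, -0.0015, 0], [0.045, 0, 0, -0.0015, 0]]}}

```text
clock: 7.05
eef_pos: [0.4595, -0.3359, 0.0413]
orientation: [0.982, 0.188, -0.0, -0.0]
wrist_force: [0.7, -1.1, 0.0]
grip_width: 0.0511
grip_force: 15.0
```

{"name": "jog_arm", "arguments": {"steps": [[0.045, 0, 0, -0.0005, 0], [0.045, 0, 0, -0.0005, 0], [0.06, 0, 0, -0.0005, 0], [0.0912, 0, 0, -0.0005, 0], [0.0912, 0, 0, -0.0005, 0], [0.0912, 0, 0, -0.0005, 0], [0.0912, 0, 0, -0.0005, 0], [0.0912, 0, 0, -0.0005, 0], [0.0912, 0, 0, 0.03, 0], [0.0912, 0, 0, 0.08, 0], [0.0912, 0, 0, 0.13, 0], [0.0912, 0, 0, 0.18, 0], [0.0912, 0, 0, 0.23, 0], [0.0912, 0, 0, 0.27, 0], [0.0912, 0, 0, 0.27, 0]]}}

```text
clock: 8.55
eef_pos: [0.4611, -0.3373, 0.3173]
orientation: [0.982, 0.188, 0.003, 0.004]
wrist_force: [-0.1, -0.5, -0.5]
grip_width: 0.0912
grip_force: 0.0
```

```bash
python3 look.py w3; python3 -c "
from h import *
im=vision.snapshot('side');cv2.imwrite('pics/s3.png',np.hstack([cv2.resize(im[300:400,260:400],(560,400)), ]))"
```

```text
8.55 [ 0.4611 -0.3373  0.3173] [0.9822 0.1878 0.0028 0.0037] 0.09117091178787017 f [-0.0543 -0.4653 -0.4533] m [-0.0052 -0.0321  0.0591] q [-0.736   0.3436  1.3678  0.      1.421   0.4569]
```

View pics/s3.png

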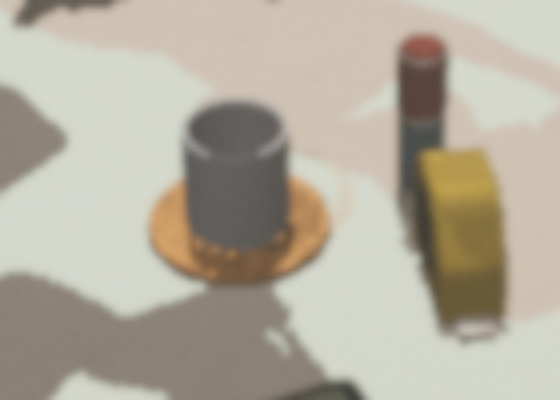

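The side view shows the cup upright, well inside the coaster, with the glue stick and tape untouched. Next is the collar.

{"name": "jog_arm", "arguments": {"steps": [[0.0912, -0.013, 0.41, 0.005, 93], [0.0912, -0.013, 0.41, 0.005, 93], [0.0912, -0.013, 0.41, 0.005, 93], [0.0912, -0.013, 0.41, 0.005, 93], [0.0912, -0.013, 0.41, 0.005, 93], [0.0912, -0.013, 0.41, 0.005, 93], [0.0912, -0.013, 0.41, 0.005, 93], [0.0912, -0.013, 0.41, 0.005, 93], [0.0912, -0.013, 0.41, 0.005, 93], [0.0912, -0.013, 0.41, 0.005, 93], [0.0912, -0.013, 0.41, 0.005, 93], [0.0912, -0.013, 0.41, 0.005, 93], [0.0912, -0.013, 0.41, 0.005, 93], [0.0912, -0.013, 0.41, 0.005, 93], [0.0912, -0.013, 0.41, 0.005, 93], [0.0912, -0.013, 0.41, 0.005, 93]]}}

```text
clock: 10.25
eef_pos: [0.4465, 0.074, 0.3163]
orientation: [0.54, 0.841, -0.0, -0.0]
wrist_force: [0.1, 0.1, -0.3]
grip_width: 0.091
grip_force: 0.0
```

```bash
python3 look.py w4
```

```text
10.25 [0.4465 0.074  0.3163] [ 0.5405  0.8414 -0.     -0.0001] 0.09104477056314096 f [ 0.0949  0.0922 -0.2503] m [ 0.038  -0.1436  0.0012] q [ 0.032   0.1664  1.6222  0.      1.3532 -0.3968]
```

View pics/w4.png

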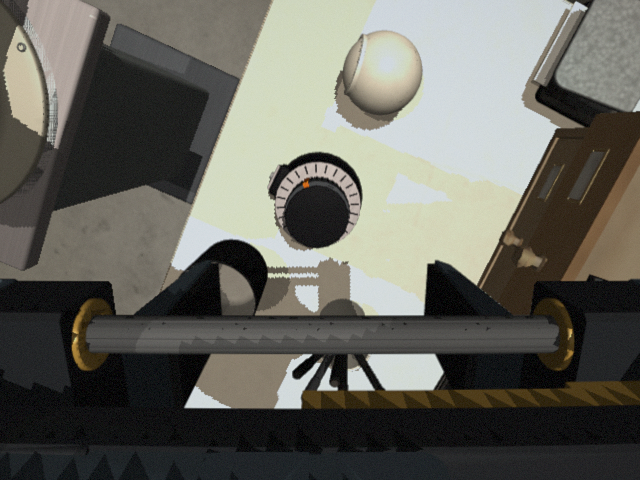

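The wrist view shows the lid centred at about (317,218), the orange stripe at (306,184) and the scale ring round it. The fingers are clear of the mug (225,275) and the pens.

Run:
```python
from h import *
import pickle
np.set_printoptions(precision=4,suppress=True)
c=pickle.load(open("pics/w4.pkl","rb"));im=cv2.imread("pics/w4.png")
hsv=cv2.cvtColor(im,cv2.COLOR_BGR2HSV);m=cv2.inRange(hsv,(3,150,100),(20,255,255));m[:150]=0;m[250:]=0;m[:,:270]=0;m[:,365:]=0
print("stripe px",cv2.findNonZero(m)[:,0].mean(0),cv2.countNonZero(m))
L=onz(c,317,218,.128);u,v=cv2.findNonZero(m)[:,0].mean(0)
print("lid",L)
g=cv2.cvtColor(im,cv2.COLOR_BGR2GRAY)
p=onz(c,u,v,.108);print("stripe",p,np.degrees(np.arctan2(*(p-L)[[1,0]])))
cv2.imwrite("pics/z.png",cv2.resize(im[140:260,250:390],None,fx=5,fy=5,interpolation=cv2.INTER_CUBIC))
```

```text
stripe px [305.5    184.3125] 32
lid [0.4412 0.0739 0.128 ]
stripe [0.4213 0.0931 0.108 ] 135.98263091109533
```

View pics/z.png

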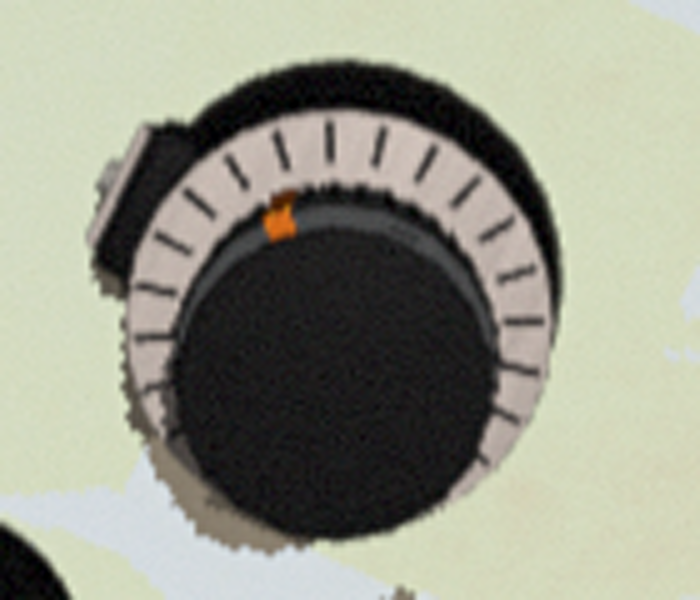

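{"name": "jog_arm", "arguments": {"steps": [[0.0912, -0.004, 0.001, -0.05, 0], [0.0912, -0.004, 0.001, -0.1, 0], [0.0912, -0.004, 0.001, -0.15, 0], [0.0912, -0.004, 0.001, -0.19, 0], [0.0912, -0.004, 0.001, -0.21, 0], [0.0912, -0.004, 0.001, -0.216, 0], [0.0912, -0.004, 0.001, -0.216, 0], [0.0912, -0.004, 0.001, -0.216, 0], [0.05, -0.004, 0.001, -0.216, 0], [0.05, -0.004, 0.001, -0.216, 0], [0.05, -0.004, 0.001, -0.216, 0], [0.05, -0.004, 0.001, -0.216, 0], [0.05, -0.004, 0.001, -0.216, 0], [0.05, -0.004, 0.001, -0.216, 0], [0.05, -0.004, 0.001, -0.216, 0]], "force": 20}}

```text
clock: 11.8
eef_pos: [0.4407, 0.0746, 0.1004]
orientation: [0.54, 0.842, -0.001, -0.001]
wrist_force: [-9.1, -6.7, 11.2]
grip_width: 0.0574
grip_force: 20.0
```

```bash
python3 look.py w5
```

```text
11.8 [0.4407 0.0746 0.1004] [ 0.5397  0.8419 -0.0013 -0.0012] 0.05744737151411161 f [-9.1363 -6.6528 11.1867] m [-1.2549  1.611   0.0537] q [ 0.0345  0.4607  1.9224 -0.0011  0.7619 -0.3953]
```

{"name": "jog_arm", "arguments": {"steps": [[0.05, -0.0015, -0.0005, 0, 0], [0.05, -0.0015, -0.0005, 0, -5], [0.05, -0.0015, -0.0005, 0, -11], [0.05, -0.0015, -0.0005, 0, -18], [0.05, -0.0015, -0.0005, 0, -25], [0.05, -0.0015, -0.0005, 0, -32], [0.05, -0.0015, -0.0005, 0, -39], [0.05, -0.0015, -0.0005, 0, -46], [0.05, -0.0015, -0.0005, 0, -52], [0.05, -0.0015, -0.0005, 0, -58], [0.05, -0.0015, -0.0005, 0, -64], [0.05, -0.0015, -0.0005, 0, -68], [0.05, -0.0015, -0.0005, 0, -70], [0.05, -0.0015, -0.0005, 0, -70]]}}

```text
clock: 13.25
eef_pos: [0.4403, 0.0746, 0.1004]
orientation: [0.925, 0.379, -0.001, -0.0]
wrist_force: [-3.9, -0.1, 5.6]
grip_width: 0.0574
grip_force: 20.0
```

```bash
cat > st.py <<'E'
from h import *
from scipy.spatial.transform import Rotation as R
s=manip.get_state();T=R.from_quat(s["orientation"]).as_matrix()
print(round(s["clock"],2),np.round(s["eef_pos"],4),"yaw",round(np.degrees(np.arctan2(T[1,0],T[0,0])),2),"F",np.round(s["wrist_force"],1),"M",np.round(s["ft_torque"],3),"tau6",np.round(s["tau"][5],3),"q6",round(s["joints"][5],3),s["grip_width"])
E
python3 st.py
```

```text
13.25 [0.4403 0.0746 0.1004] yaw 44.56 F [-3.9 -0.1  5.6] M [ 0.374  1.04  -0.152] tau6 0.935 q6 0.827 0.057390769342667854
```

{"name": "jog_arm", "arguments": {"steps": [[0.05, 0, 0, 0, -2], [0.05, 0, 0, 0, -4], [0.05, 0, 0, 0, -6], [0.05, 0, 0, 0, -8], [0.05, 0, 0, 0, -10], [0.05, 0, 0, 0, -12], [0.05, 0, 0, 0, -14], [0.05, 0, 0, 0, -16], [0.05, 0, 0, 0, -18], [0.05, 0, 0, 0, -20], [0.05, 0, 0, 0, -20]]}}

```text
clock: 14.35
eef_pos: [0.4402, 0.0747, 0.1004]
orientation: [0.977, 0.213, -0.001, -0.0]
wrist_force: [-4.6, 1.4, 6.2]
grip_width: 0.0579
grip_force: 20.0
```

```bash
python3 st.py
```

```text
14.35 [0.4402 0.0747 0.1004] yaw 24.55 F [-4.6  1.4  6.2] M [ 0.656  0.954 -0.1  ] tau6 0.821 q6 1.176 0.05790608221213612
```

{"name": "jog_arm", "arguments": {"steps": [[0.05, 0, 0, 0, -2], [0.05, 0, 0, 0, -4], [0.05, 0, 0, 0, -6], [0.05, 0, 0, 0, -8], [0.05, 0, 0, 0, -10], [0.05, 0, 0, 0, -12], [0.05, 0, 0, 0, -14], [0.05, 0, 0, 0, -16], [0.05, 0, 0, 0, -18], [0.05, 0, 0, 0, -20], [0.05, 0, 0, 0, -20]]}}

```text
clock: 15.45
eef_pos: [0.4402, 0.0748, 0.1004]
orientation: [0.999, 0.04, -0.001, -0.0]
wrist_force: [-5.0, 3.7, 5.8]
grip_width: 0.0578
grip_force: 20.0
```

```bash
python3 st.py
```

```text
15.45 [0.4402 0.0748 0.1004] yaw 4.55 F [-5.   3.7  5.8] M [ 1.071  0.878 -0.077] tau6 0.821 q6 1.525 0.05779380256069309
```

{"name": "jog_arm", "arguments": {"steps": [[0.05, 0, 0, 0, -2], [0.05, 0, 0, 0, -4], [0.05, 0, 0, 0, -6], [0.05, 0, 0, 0, -8], [0.05, 0, 0, 0, -10], [0.05, 0, 0, 0, -12], [0.05, 0, 0, 0, -14], [0.05, 0, 0, 0, -16], [0.05, 0, 0, 0, -18], [0.05, 0, 0, 0, -20], [0.05, 0, 0, 0, -20]]}}

```text
clock: 16.55
eef_pos: [0.4402, 0.0749, 0.1004]
orientation: [0.991, -0.134, -0.001, -0.0]
wrist_force: [-4.3, 3.7, 5.3]
grip_width: 0.0577
grip_force: 20.0
```

```bash
python3 st.py
```

```text
16.55 [0.4402 0.0749 0.1004] yaw -15.45 F [-4.3  3.7  5.3] M [ 1.418  0.736 -0.145] tau6 0.821 q6 1.874 0.057730845703832245
```

{"name": "jog_arm", "arguments": {"steps": [[0.05, 0, 0, 0, -2], [0.05, 0, 0, 0, -4], [0.05, 0, 0, 0, -6], [0.05, 0, 0, 0, -8], [0.05, 0, 0, 0, -10], [0.05, 0, 0, 0, -12], [0.05, 0, 0, 0, -14], [0.05, 0, 0, 0, -16], [0.05, 0, 0, 0, -18], [0.05, 0, 0, 0, -20], [0.05, 0, 0, 0, -20]]}}

```text
clock: 17.65
eef_pos: [0.4412, 0.0744, 0.1006]
orientation: [0.953, -0.304, 0.0, 0.0]
wrist_force: [-0.0, -3.8, 2.8]
grip_width: 0.0579
grip_force: 20.0
```

```bash
python3 st.py
```

```text
17.65 [0.4412 0.0744 0.1006] yaw -35.36 F [-0.  -3.8  2.8] M [-0.718  0.021  0.273] tau6 1.39 q6 2.222 0.057857515700190064
```

{"name": "jog_arm", "arguments": {"steps": [[0.05, 0, 0, 0, -2], [0.05, 0, 0, 0, -4], [0.05, 0, 0, 0, -6], [0.05, 0, 0, 0, -8], [0.05, 0, 0, 0, -8]]}}

```text
clock: 18.15
eef_pos: [0.4411, 0.0744, 0.1005]
orientation: [0.929, -0.369, 0.0, 0.0]
wrist_force: [-0.8, -4.9, 4.7]
grip_width: 0.0576
grip_force: 20.0
```

```bash
python3 st.py; python3 look.py w6
python3 - <<'E'
from h import *
im=cv2.imread("pics/w6.png");hsv=cv2.cvtColor(im,cv2.COLOR_BGR2HSV);m=cv2.inRange(hsv,(3,170,100),(18,255,255))
n,_,st,ce=cv2.connectedComponentsWithStats(m);print([(a.tolist(),b.round()) for a,b in zip(st[1:],ce[1:]) if a[4]>15])
E
```

```text
18.15 [0.4411 0.0744 0.1005] yaw -43.32 F [-0.8 -4.9  4.7] M [-0.841  0.192  0.369] tau6 1.475 q6 2.361 0.05762375616482465
18.15 [0.4411 0.0744 0.1005] [ 0.9294 -0.3691  0.0001  0.0001] 0.05762375616482465 f [-0.801  -4.9156  4.7224] m [-0.8407  0.1916  0.3692] q [ 0.0337  0.4597  1.9242 -0.0005  0.7575  2.3609]
[]
```

View pics/w6.png

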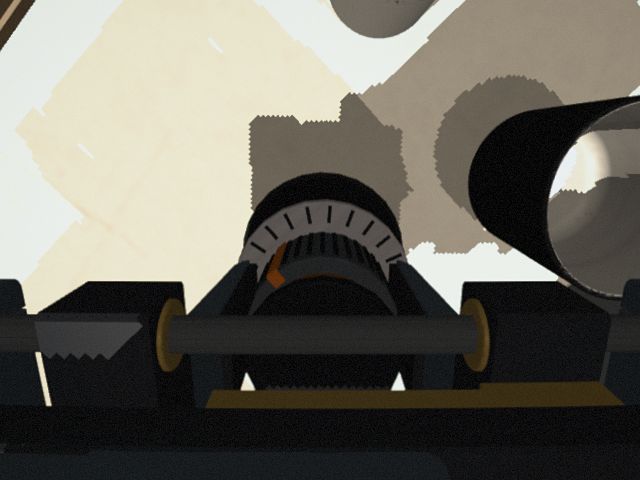

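The wrist view shows the orange stripe on the collar's side from about (283,247) to (268,278). It is about 137° clockwise of where it began, while the gripper turned 158° with the torque risen, so the collar is on its stop and the pads slipped. I'll measure the stripe, then back off 60°.

```bash
cat > stripe.py <<'E'
import sys,pickle
from h import *
n=sys.argv[1];A=np.array([float(sys.argv[2]),float(sys.argv[3])])
c=pickle.load(open(f"pics/{n}.pkl","rb"));im=cv2.imread(f"pics/{n}.png")
hsv=cv2.cvtColor(im,cv2.COLOR_BGR2HSV);m=cv2.inRange(hsv,(3,150,60),(18,255,255))
m[:150]=0;m[330:]=0;m[:,:220]=0;m[:,420:]=0
k,_,st,ce=cv2.connectedComponentsWithStats(m);print(st[1:].tolist())
a=[];zs=[]
for u,v in cv2.findNonZero(m)[:,0]:
    o,d=ray(c,u,v);p=o[:2]-A;q=d[:2]
    D=(p@q)**2-(q@q)*(p@p-.0292**2)
    if D<0: continue
    t=(-(p@q)-D**.5)/(q@q);X=o+t*d
    if X[2]>.106 : X=onz(c,u,v,.108)   # top face
    if X[2]<.066: continue
    a.append(np.degrees(np.arctan2(X[1]-A[1],X[0]-A[0])));zs.append(X[2])
a=np.array(a);zs=np.array(zs);print("side",np.median(a[zs<.106]),a[zs<.106].std(),(zs<.106).sum(),"top",np.median(a[zs>.106]),(zs>.106).sum())
E
python3 stripe.py w6 .441 .0745; python3 stripe.py w4 .441 .0745
```

```text
[[267, 243, 19, 45, 405]]
side -5.63227169966865 3.033687963766462 196 top -5.827042800488124 209
[[302, 178, 7, 11, 51]]
side 135.94242851541858 3.109539784636492 15 top 136.32041587200638 36
```

{"name": "jog_arm", "arguments": {"steps": [[0.05, 0, 0, 0, 2], [0.05, 0, 0, 0, 6], [0.05, 0, 0, 0, 10], [0.05, 0, 0, 0, 15], [0.05, 0, 0, 0, 20], [0.05, 0, 0, 0, 25], [0.05, 0, 0, 0, 30], [0.05, 0, 0, 0, 35], [0.05, 0, 0, 0, 40], [0.05, 0, 0, 0, 45], [0.05, 0, 0, 0, 50], [0.05, 0, 0, 0, 54], [0.05, 0, 0, 0, 57], [0.05, 0, 0, 0, 59], [0.05, 0, 0, 0, 60], [0.05, 0, 0, 0, 60], [0.05, 0, 0, 0, 60]]}}

```text
clock: 19.9
eef_pos: [0.4412, 0.075, 0.1005]
orientation: [0.989, 0.145, 0.0, -0.0]
wrist_force: [-0.3, 6.4, 3.8]
grip_width: 0.0573
grip_force: 20.0
```

```bash
python3 st.py; python3 look.py w7; python3 stripe.py w7 .441 .0745
```

```text
19.9 [0.4412 0.075  0.1005] yaw 16.69 F [-0.3  6.4  3.8] M [0.945 0.037 0.082] tau6 0.063 q6 1.313 0.05731273084063596
19.9 [0.4412 0.075  0.1005] [ 0.9894  0.1451  0.0003 -0.0003] 0.05731273084063596 f [-0.2548  6.4056  3.83  ] m [0.9453 0.0366 0.082 ] q [0.0343 0.4597 1.9241 0.0011 0.7573 1.313 ]
[[266, 243, 20, 45, 406], [304, 277, 1, 1, 1], [306, 276, 1, 1, 1], [308, 276, 3, 1, 3]]
side 53.396848196696666 2.950567225840905 176 top 55.202458659435734 235
```

{"name": "jog_arm", "arguments": {"steps": [[0.06, 0, 0, 0, 0], [0.07, 0, 0, 0, 0], [0.0912, 0, 0, 0, 0], [0.0912, 0, 0, 0, 0], [0.0912, 0, 0, 0, 0], [0.0912, 0, 0, 0, 0], [0.0912, 0, 0, 0.03, 0], [0.0912, 0, 0, 0.08, 0], [0.0912, 0, 0, 0.13, 0], [0.0912, 0, 0, 0.18, 0], [0.0912, 0, 0, 0.216, 0], [0.0912, 0, 0, 0.216, 0], [0.0912, 0, 0, 0.216, 0]]}}

```text
clock: 21.25
eef_pos: [0.4411, 0.0746, 0.3168]
orientation: [0.989, 0.145, 0.001, 0.0]
wrist_force: [0.4, 0.4, -0.6]
grip_width: 0.0913
grip_force: 0.0
```

```bash
python3 look.py w8; python3 stripe.py w8 .441 .0745;python3 - <<'E'
from h import *
a=cv2.imread("pics/w8.png");b=vision.snapshot("side")
cv2.imwrite("pics/f.png",np.hstack([cv2.resize(a[130:270,230:400],(510,420)),cv2.resize(b[190:400,250:395],(290,420))]))
E
```

```text
21.25 [0.4411 0.0746 0.3168] [0.9895 0.1448 0.0007 0.0001] 0.09128912693214744 f [ 0.3603  0.4052 -0.6372] m [-0.0019  0.0507  0.0113] q [0.0339 0.157  1.6329 0.     1.3503 1.3141]
[[299, 188, 7, 11, 41]]
side 52.59415714334736 1.6490501063592646 6 top 55.54377504884721 35
```

View pics/f.png

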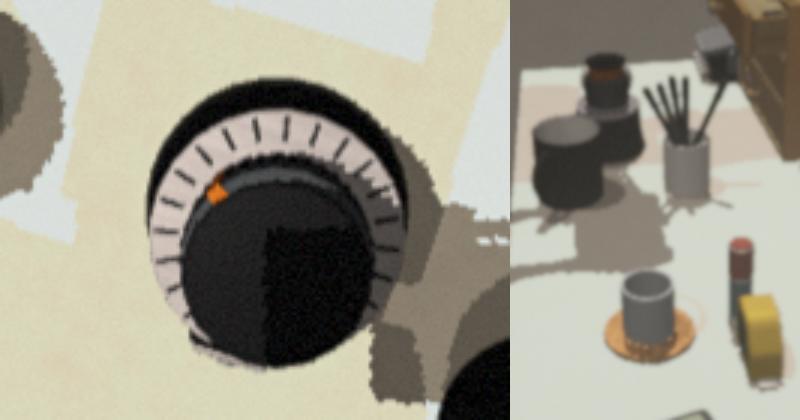

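The stripe has stayed at about 55° after release, 60° from the stop. The cup stands on the coaster and the other things have not moved.

```bash
python3 -c "
from bench import manip
print(manip.finish_job())"
```

```text
the job is handed in; nothing more can be done
None
```

I handed in the job at about 21 s: the cup is upright on the coaster, the collar was turned to its stop and backed off four clicks (about 60° measured), and in the final views nothing else appeared moved.

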